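# Log a batch and bring the mill to the front of the carousel

## Task

Start the next seasoning batch: first count it on the tally counter by swinging its sprung lever all the way to the stop and letting go so that it springs back home. Then turn the jar carousel until the pepper mill (the domed grinder) stands at the front, lined up behind the pointer on the foot plate, and finish there still gripping its top bar handle so that the carousel is held still. Do not touch the jars with the robot, keep them upright in their rings, and leave the other things on the table alone.

Things in the scene. Friction and masses are not known exactly. Their poses are not given: they have to be found in the camera images.
- tally_counter: grey plastic counter box on a dark foot, fixed to the table; box 85 x 75 mm, foot 100 x 90 mm, top 46 mm above the table. Origin: centre of its underside; z up, x points away from its face with the blank white number drums
- counter_lever (a joint): the counter's steel lever, turning about a vertical pivot over the box's centre; 0 at rest (lever points to the counter's front-left, 0.55 rad left of its -x axis), grows as the lever swings counter-clockwise seen from above (its post moves across the counter's front, from its +y side to its -y side) to the stop at 1.1 rad. A spring returns it to 0; about 0.5 N at the post when at rest, 1.7 N at the stop
- lever_pivot (a point): point on the lever's vertical pivot axis, 75 mm above the table, the same height as point lever_post (lever hub itself reaches up to 56 mm)
- lever_post (a point): upright black finger post, 12 mm diameter with a 15 mm head, at the end of the lever, 65 mm from the pivot. It stands from 54 mm (lever's upper face) to 94 mm above the table; this point is on its axis 75 mm above the table. x axis points from post to pivot, z up
- foot_plate: aluminium plate 190 x 190 x 8 mm fixed on the table under the carousel, with a tongue carrying an upright pointed steel pointer (68 mm tall to its tip) at x = -158 mm. Origin: centre of the underside, on the carousel's axis; its -x axis (towards the pointer) is the carousel's front
- carousel: jar carousel: yellow round turntable, 260 mm diameter, carrying a pale wood disc (240 mm) with four steel rings (58 mm outside, 24 mm high) 85 mm from the axis at right angles, and a steel column with a wooden bar handle on top. Only the plate with disc, rings and handle turns. Origin: on the axis, underside of its foot, 8 mm above the table; this body's axes do not turn with the plate
- carousel_plate (a joint): angle of the turning plate, 0 at the start, positive counter-clockwise seen from above; it runs almost without friction. At the start the mill stands 0.5 to 2.7 rad away from the front, to either side
- carousel_handle (a point): centre of the wooden bar handle on the carousel's axis, 200 mm above the table; bar 70 mm long (along x), 16 mm wide (along y), 26 mm high. Its axes turn with the plate, z up. Nothing else on the carousel is higher than 172 mm
- mill: pepper mill, 44 mm diameter, 90 mm tall: clear body, narrower domed grey top with small holes; stands in one of the carousel's four rings (2 to 4 mm play). Origin: centre of its underside, 73 mm above the table
- spice_jar: spice jar, 47 mm diameter, 97 mm tall, broad screw cap; in another ring. Origin: centre of its underside
- sprinkle_jar: straight clear jar with ribbed lid, 49 mm diameter, 75 mm tall; in another ring. Origin: centre of its underside
- short_jar: straight clear jar with ribbed lid, 45 mm diameter, 60 mm tall, the shortest; in another ring. Origin: centre of its underside
- white_tub: bystander: white tub with lid, 74 mm diameter, 58 mm tall; origin under its centre
- small_carton: bystander: small carton 36 x 50 x 70 mm; origin under its centre
- ribbon_spool: bystander: ribbon spool lying flat, 68 mm diameter, 22 mm high; origin under its centre
- piping_nozzle: bystander: piping nozzle, 32 mm diameter, 42 mm tall; origin under its centre
- tall_sprinkle_jar: bystander: clear jar with ribbed lid standing on the table, 53 mm diameter, 82 mm tall; origin under its centre
There are look-alikes about, which are no part of the job. Leave any green or orange look-alike of the sprinkle_jar alone.

How it is judged (in metres and radians):
On the way, in this order (a step that is already met when the one before it is completed fails the run):
1. the counter's lever is swung to its stop (value of joint counter_lever above 1 rad), for 0.1 s.
2. the lever is let go and has sprung back home (value of joint counter_lever below 0.1 rad and contact force between the arm and tally_counter below 0.2 N), for 0.1 s.
3. the mill stands at the front, the carousel gripped by its handle (x of mill in the frame of foot_plate below -0.07 m and y of mill in the frame of foot_plate between -0.012 and 0.012 m and contact force between the fingers and carousel above 1.5 N and distance between the grasp point and carousel_handle below 0.05 m), for 0.2 s.
At the end, for the whole second after the job is handed in: Mill before the carousel axis, within 12 mm either side of the axis-pointer line; plate still (under 0.08 rad/s), fingers pressing on it over 1.5 N, grasp point within 50 mm of the handle centre; jars within 0.15 rad of upright, seated in their rings; lever within 0.1 rad of rest (all of step 3 and velocity of joint carousel_plate between -0.08 and 0.08 rad/s and value of joint counter_lever below 0.1 rad and angle between each of mill, spice_jar, sprinkle_jar, short_jar's own z axis and vertical below 0.15 rad and z of each of mill, spice_jar, sprinkle_jar, short_jar in the frame of carousel_handle below -0.115 m); the arm keeps its last pose, push and grip.
It fails at once if the robot pushes a jar on the carousel (contact force between the arm and mill above 0.5 N or contact force between the arm and spice_jar above 0.5 N or contact force between the arm and sprinkle_jar above 0.5 N or contact force between the arm and short_jar above 0.5 N).
It fails at once if a jar on the carousel tips (angle between any of mill, spice_jar, sprinkle_jar, short_jar's own z axis and vertical above 0.5 rad).
It fails at once if a bystander is shifted by more than 20 mm (distance of any of white_tub, small_carton, ribbon_spool, piping_nozzle, tall_sprinkle_jar from where it was at the start of the episode above 0.02 m).
It also fails if it takes over 72 s, if anything falls off the work surface, if the arm or the gripper's body presses on something with over 40 N, if the wrist force passes 120 N, or if a joint passes its speed limit or range.

## Robot

A 7-joint arm with a two-finger parallel gripper is mounted at the origin on a cart in front of the work surface, level with it; the furniture and walls round the work are solid. World frame = base frame: x ahead of the robot, y to its left, z up, the work surface at z = 0. Lengths are in m, angles in degrees, forces in N, time in s.
With the tool pointing down it reaches from about 0.425 to 0.925 m from the base axis. Payload 6.8 kg.
Tool frame: the origin (TCP) lies at the very end of the fingers, on their centre line; the grasp point (between the pads) lies 19 mm behind it; z points along the fingers, y is the line along which they close (so a half turn about z gives the same grasp; the last joint's range is limited). The gripper opens to 88 mm and grips with 3 to 60 N. Pads are 20 mm wide; open, the fingers measure 115 mm over their backs; the gripper's body (75 mm by 178 mm) begins 61 mm behind the grasp point.
Start: joints at [-74.433, 27.33, 1.283, 89.118, -0.659, 63.558, -4.761], TCP at [0.25, 0.627, 0.223] pointing down, gripper open.
Joint ranges: [-169.35, 169.35], [-19.33, 120.38], [-80.79, 83.38], [13.8, 139.57], [-78.32, 258.32], [9.67, 109.79], [-169.56, 169.56]. Speed limits (degrees/s): [136.94, 136.94, 180, 180, 180, 180, 180].

## Interface

Orientations are given as a 3x3 rotation matrix whose columns are the frame's x, y, z axes.
In Python, from station import * gives the robot as it stands.
- The arm moves only by the shell command python3 -m inch 'ROWS'. ROWS is JSON, a list of rows, each an object with "delta_pos": the shift along the tool's x, y, z in m, a list of three; "dr": the turn, a rotation vector about the tool's x, y, z in degrees, a list of three; "claw": the finger opening in m, from 0 to 0.0878. In form: [{"delta_pos": [dx, dy, dz], "dr": [ax, ay, az], "claw": claw}, ...]. A call has 1 to 8 rows; each row shifts and turns the commanded pose from where the row before left it, along the tool's axes as they then stand; what a row does not reach is not made up. A row lasts 1/12 s, in which the tool goes at most 41.7 mm and 7.16 degrees, less where a joint would pass 70% of its speed; a pose out of reach is approached as far as the arm can. A call is refused whole if a number of a shift passes 0.0417 or a number of a turn 7.16, either way. A call with a gripper value outside its range is refused whole. The fingers move at their own pace and stop on an object; the grip force is fixed at half the most. Time passes only in rows, so rows that do not move let the fingers close. It gives the time, the measured TCP pose, the force, the opening and the grip force at its end, in the units of the state.
- get_state(): the state, without advancing time (a new reading comes with each control period).
- grab_frame(name): name is "side" or "top" or "wrist"; returns a dict with "image" (400x640x3 uint8, red, green, blue), "z_map" (400x640 float32, m along the optical axis (not along the pixel's ray), 0 where there is no reading), "fov_y" (degrees; the focal length in pixels is half the picture's height over the tangent of half this angle, whatever the lens; pixels are square), "cx", "cy" (the principal point, pixels), "k1" (the pictures are not rectified: a ray, as slopes to the right and down, at radius r is drawn at 1 + k1 r^2 times it, then the intrinsics apply), "R" (3x3) and "t" (3): a world point X has camera coordinates R X + t; the wrist camera has in their place "T_tool_cam" (4x4, takes a point from camera to tool coordinates, whose origin is the TCP and whose axes are the flange's). Camera axes: x right, y down, z forward; pixel columns grow to the right and rows downward; lengths in m; the calibration is good to about 2 mm. A picture is of the moment at which its call begins: read the wrist's pose just before it.
- sign_off(): hands the job in; it is judged then, once.
Trained networks look in the newest picture that a camera, given by its name, has taken for a name from the list of things; names that differ only in an ending like _2 or _b are one class to them, and where a whole thing is asked for, a point or a joint stands for the part that bears it (a point fixed in the world has none). Each returns a list of dicts, best first, with "p" (0 to 1); they miss things now and then, are a little off and sometimes report something else, mostly with a low value. They report only what shows in the picture. A call takes as long as a camera call. They do not tell look-alikes from the thing itself.
- find_in(camera, query): "xyz" ([x, y, z] in m, in the coordinates of the camera as it stood for that picture, good to about 4 mm: the middle of the surface that is visible of it).
- tip_of(camera, query): "xyz" ([x, y, z] in m, in the coordinates of the camera as it stood for that picture, good to about 4 mm: a listed point, or the origin of a listed thing).
The state is a dict: "time": time; "qpos": joint angles; "qd": joint speeds; "joint_efforts": joint torques, N m; "eef_pos": TCP position; "eef_rot": TCP orientation; "wrist_force": force on the tool from outside, world axes, zero at the start; "torque": the same for the moment, N m; "finger_gap": finger opening in m; "grasp_force": force on a finger pad.
Only numpy, scipy, OpenCV 4.12 (cv2) and the standard library are available. Lean on these libraries where they do the work, as an engineer would, in place of code of your own. Each camera call takes 0.05 s, during which the arm holds its last target. There are 200 camera calls.

## Working session

There is one attempt and no reset: what is moved stays moved. The work goes in short steps, Python scripts to look and compute and a shell command to move; the robot and the scene stay as the last step left them, time stands still between calls to the robot, and variables do not carry over. Pictures are saved under pics/ and viewed, at most 10 in all, crops included, and the job is handed in when it is done.

```bash
mkdir -p pics
cat > h.py <<'E'
from station import *
import numpy as np, cv2
def toworld(f,p,s=None):
    p=np.array(p)
    if "R" in f: return np.array(f["R"]).T@(p-np.array(f["t"]))
    T=np.array(f["T_tool_cam"]); q=T[:3,:3]@p+T[:3,3]
    return np.array(s["eef_rot"])@q+np.array(s["eef_pos"])
def save(f,n,crop=None,k=1):
    im=cv2.cvtColor(f["image"],cv2.COLOR_RGB2BGR)
    if crop: a,b,c,d=crop; im=im[b:d,a:c]
    cv2.imwrite("pics/"+n,cv2.resize(im,None,fx=k,fy=k,interpolation=cv2.INTER_CUBIC))
def px(f,X):
    c=np.array(f["R"])@np.array(X)+np.array(f["t"]); x,y=c[:2]/c[2]; r=x*x+y*y
    F=f["image"].shape[0]/2/np.tan(np.radians(f["fov_y"])/2)
    return np.round([f["cx"]+F*x*(1+f["k1"]*r),f["cy"]+F*y*(1+f["k1"]*r)])
E
python3 - <<'E'
from h import *
np.set_printoptions(precision=4,suppress=True)
s=get_state(); print(s["time"],s["eef_pos"],s["eef_rot"],s["wrist_force"])
for cam in ["top","side"]:
    f=grab_frame(cam); save(f,cam+"0.png")
    for n in ["lever_pivot","lever_post","tally_counter","foot_plate","carousel_handle","mill","spice_jar","sprinkle_jar","short_jar","white_tub","small_carton","ribbon_spool","piping_nozzle","tall_sprinkle_jar"]:
        for d in tip_of(cam,n)[:3]:
            if d["p"]>.2:
                X=toworld(f,d["xyz"]); print(cam,n,round(d["p"],2),X,px(f,X))
print(get_state()["time"])
E
```

```text
0.0 [0.25   0.6264 0.2217] [[-0.9288  0.3707 -0.0005]
 [ 0.3707  0.9288 -0.0017]
 [-0.0002 -0.0018 -1.    ]] [-0.3391 -0.4832  0.1137]
top lever_pivot 0.65 [ 0.5412 -0.3193  0.0721] [438. 203.]
top lever_post 0.73 [ 0.4805 -0.3015  0.0755] [433. 223.]
top tally_counter 0.66 [ 0.54   -0.3191 -0.0041] [430. 207.]
top tally_counter 0.63 [0.5024 0.1058 0.2009] [288. 205.]
top carousel_handle 0.87 [0.4995 0.1062 0.2006] [288. 206.]
top mill 0.48 [0.5601 0.0414 0.0719] [314. 194.]
top spice_jar 0.91 [0.5697 0.1631 0.0769] [272. 189.]
top sprinkle_jar 0.81 [ 0.5326 -0.1385  0.0002] [373. 208.]
top sprinkle_jar 0.79 [ 0.4373 -0.2341 -0.0046] [404. 240.]
top sprinkle_jar 0.66 [0.4391 0.0526 0.0739] [309. 235.]
top short_jar 0.59 [0.4559 0.1735 0.0713] [267. 228.]
top white_tub 0.76 [ 0.5035  0.4388 -0.0035] [186. 214.]
top small_carton 0.84 [0.5996 0.3837 0.0052] [205. 183.]
top small_carton 0.55 [ 0.6845 -0.2184 -0.0013] [397. 162.]
top small_carton 0.34 [0.4509 0.1754 0.0726] [267. 230.]
top ribbon_spool 0.81 [ 0.6855 -0.2175 -0.0012] [397. 161.]
top piping_nozzle 0.64 [ 0.3605 -0.1688 -0.0
[... 554 characters left out ...]

side mill 0.69 [0.5581 0.0432 0.0706] [334. 214.]
side spice_jar 0.7 [0.5701 0.1585 0.072 ] [330. 197.]
side sprinkle_jar 0.91 [ 0.4391 -0.2287 -0.0011] [316. 290.]
side sprinkle_jar 0.89 [ 0.5358 -0.1422  0.0001] [342. 266.]
side sprinkle_jar 0.86 [0.4408 0.0502 0.0726] [300. 217.]
side short_jar 0.64 [0.4549 0.1689 0.0755] [298. 198.]
side white_tub 0.76 [0.5045 0.4351 0.0002] [301. 183.]
side small_carton 0.74 [0.4518 0.1712 0.0757] [297. 198.]
side small_carton 0.57 [0.5993 0.3849 0.0007] [325. 185.]
side ribbon_spool 0.64 [ 0.6816 -0.2175 -0.0002] [395. 275.]
side piping_nozzle 0.54 [ 0.3588 -0.1678  0.0016] [285. 279.]
side tall_sprinkle_jar 0.75 [0.3828 0.346  0.0008] [275. 195.]
1.5
```

Run:
```python
import cv2
a=cv2.imread("pics/top0.png")[140:290,170:470]; b=cv2.imread("pics/side0.png")[150:320,250:450]
cv2.imwrite("pics/a.png",cv2.resize(a,(800,400),interpolation=cv2.INTER_CUBIC))
cv2.imwrite("pics/b.png",cv2.resize(b,(700,595),interpolation=cv2.INTER_CUBIC))
```

```text
(no output)
```

View pics/a.png

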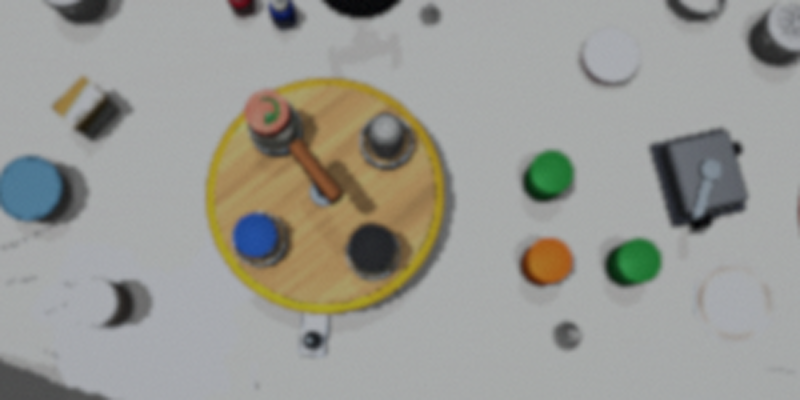

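View pics/b.png

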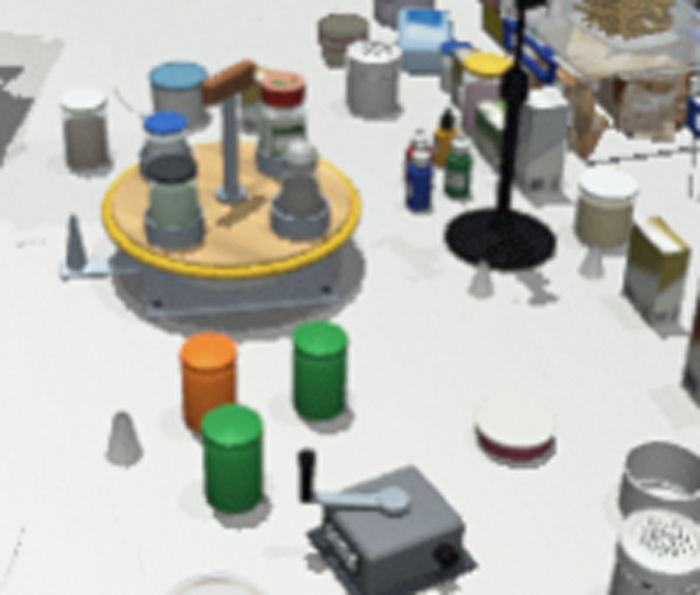

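The mill is the grey domed grinder at top px (314,194) and side px (334,214), world about (0.559, 0.042). The spice jar, the blue-lidded short jar and the black-lidded sprinkle jar sit in the other rings. The green and orange jars on the table at side px (316,290), (342,266) and about (310,260) are look-alikes to leave alone. The pointer is on the −x side. Next I'll check for tall obstacles.

View pics/side0.png

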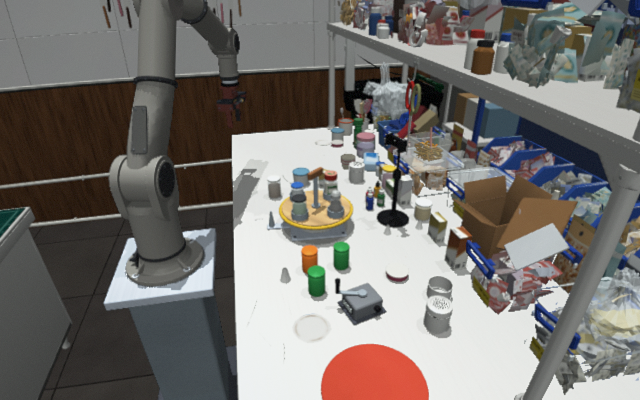

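```bash
python3 -m inch '[{"delta_pos":[0,0,-0.03],"dr":[0,0,-6.55],"claw":0},{"delta_pos":[0,0,-0.03],"dr":[0,0,-6.55],"claw":0},{"delta_pos":[0,0,-0.03],"dr":[0,0,-6.55],"claw":0},{"delta_pos":[0,0,-0.03],"dr":[0,0,-6.55],"claw":0},{"delta_pos":[0,0,-0.02],"dr":[0,0,-6.55],"claw":0},{"delta_pos":[0,0,0],"dr":[0,0,-6.55],"claw":0}]'
cat > go.py <<'E'
# work out tool-axis shifts: python3 go.py x y z [from x y z]
import sys
from h import *
np.set_printoptions(precision=4,suppress=True)
a=list(map(float,sys.argv[1:])); s=get_state(); R=np.array(s["eef_rot"])
p=np.array(s["eef_pos"]) if len(a)<4 else np.array(a[3:6])
d=R.T@(np.array(a[:3])-p); n=int(np.ceil(np.linalg.norm(d)/.041)); print("t",s["time"],"tool shift",d,"rows",n,"each",d/n,"yaw y",np.degrees(np.arctan2(R[1,1],R[0,1])))
E
python3 go.py .46 .2 .35; python3 go.py .47 -.25 .35 .46 .2 .35
```

```text
time: 2.0
eef_pos: [0.2509, 0.6287, 0.3687]
eef_rot: [[-0.952, -0.306, 0.003], [-0.306, 0.952, 0.008], [-0.005, 0.007, -1.0]]
wrist_force: [-0.4, 1.0, -0.2]
finger_gap: 0.0512
grasp_force: 0.0
t 2.0 tool shift [-0.0676 -0.4723  0.0156] rows 12 each [-0.0056 -0.0394  0.0013] yaw y 107.84124992152873
t 2.0 tool shift [ 0.1283 -0.4314 -0.0038] rows 11 each [ 0.0117 -0.0392 -0.0003] yaw y 107.84124992152873
```

The side view shows a clear path: the only tall item near it is the black stand at px (393,215), behind the carousel.

```bash
python3 -m inch '[{"delta_pos":[-0.0056,-0.0394,0.001],"dr":[0,0,0],"claw":0},{"delta_pos":[-0.0056,-0.0394,0.001],"dr":[0,0,0],"claw":0},{"delta_pos":[-0.0056,-0.0394,0.001],"dr":[0,0,0],"claw":0},{"delta_pos":[-0.0056,-0.0394,0.001],"dr":[0,0,0],"claw":0},{"delta_pos":[-0.0056,-0.0394,0.001],"dr":[0,0,0],"claw":0},{"delta_pos":[-0.0056,-0.0394,0.001],"dr":[0,0,0],"claw":0}]' >/dev/null
python3 -m inch '[{"delta_pos":[-0.0056,-0.0394,0.001],"dr":[0,0,0],"claw":0},{"delta_pos":[-0.0056,-0.0394,0.001],"dr":[0,0,0],"claw":0},{"delta_pos":[-0.0056,-0.0394,0.001],"dr":[0,0,0],"claw":0},{"delta_pos":[-0.0056,-0.0394,0.001],"dr":[0,0,0],"claw":0},{"delta_pos":[-0.0056,-0.0394,0.001],"dr":[0,0,0],"claw":0},{"delta_pos":[-0.0056,-0.0394,0.001],"dr":[0,0,0],"claw":0}]'
python3 -m inch '[{"delta_pos":[0.0117,-0.0392,0],"dr":[0,0,0],"claw":0},{"delta_pos":[0.0117,-0.0392,0],"dr":[0,0,0],"claw":0},{"delta_pos":[0.0117,-0.0392,0],"dr":[0,0,0],"claw":0},{"delta_pos":[0.0117,-0.0392,0],"dr":[0,0,0],"claw":0},{"delta_pos":[0.0117,-0.0392,0],"dr":[0,0,0],"claw":0},{"delta_pos":[0.0117,-0.0392,0],"dr":[0,0,0],"claw":0},{"delta_pos":[0.0117,-0.0392,0],"dr":[0,0,0],"claw":0},{"delta_pos":[0.0117,-0.0392,0],"dr":[0,0,0],"claw":0}]' >/dev/null
python3 -m inch '[{"delta_pos":[0.0117,-0.0392,0],"dr":[0,0,0],"claw":0},{"delta_pos":[0.0117,-0.0392,0.02],"dr":[0,0,0],"claw":0},{"delta_pos":[0.0117,-0.0392,0.02],"dr":[0,0,0],"claw":0},{"delta_pos":[0,0,0],"dr":[0,0,0],"claw":0},{"delta_pos":[0,0,0],"dr":[0,0,0],"claw":0}]'
python3 - <<'E'
from h import *
np.set_printoptions(precision=4,suppress=True)
s=get_state(); f=grab_frame("wrist"); save(f,"w1.png")
for n in ["lever_pivot","lever_post","tally_counter","sprinkle_jar"]:
    for d in tip_of("wrist",n)[:3]:
        if d["p"]>.3: print(n,round(d["p"],2),toworld(f,d["xyz"],s))
E
python3 go.py .4661 -.2779 .2
```

```text
time: 3.0
eef_pos: [0.4572, 0.1944, 0.351]
eef_rot: [[-0.954, -0.301, 0.001], [-0.301, 0.954, 0.001], [-0.001, 0.0, -1.0]]
wrist_force: [1.2, -0.0, -0.1]
finger_gap: 0.0006
grasp_force: 0.0
time: 4.08
eef_pos: [0.4627, -0.2485, 0.3132]
eef_rot: [[-0.955, -0.297, -0.002], [-0.297, 0.955, -0.0], [0.002, 0.0, -1.0]]
wrist_force: [-0.3, 0.4, 0.7]
finger_gap: 0.0005
grasp_force: 0.0
lever_pivot 0.88 [ 0.5432 -0.3211  0.0736]
lever_post 0.92 [ 0.4802 -0.3034  0.0725]
tally_counter 0.64 [ 0.5419 -0.3222  0.0041]
sprinkle_jar 0.94 [ 0.5363 -0.1418 -0.0006]
sprinkle_jar 0.93 [0.4396 0.0497 0.0706]
sprinkle_jar 0.83 [ 0.4374 -0.1368 -0.002 ]
t 4.3333 tool shift [ 0.0088 -0.0316  0.1147] rows 3 each [ 0.0029 -0.0105  0.0382] yaw y 107.70093354498826
```

View pics/w1.png

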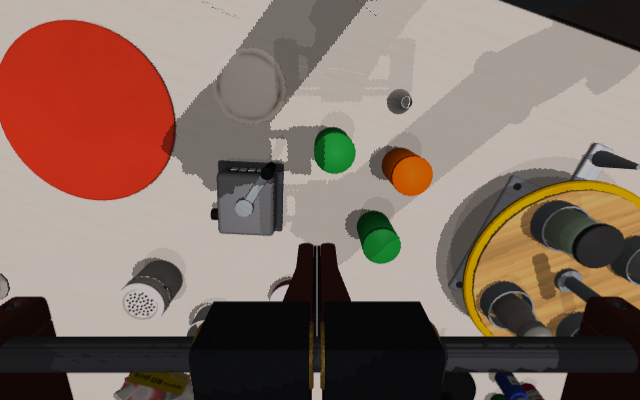

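The wrist picture shows the counter at px (250,200), its post at (268,170), and the green jar at (335,150), with room to come down between them.

```bash
python3 -m inch '[{"delta_pos":[0.003,-0.0105,0.038],"dr":[0,0,0],"claw":0},{"delta_pos":[0.003,-0.0105,0.038],"dr":[0,0,0],"claw":0},{"delta_pos":[0.003,-0.0105,0.038],"dr":[0,0,0],"claw":0},{"delta_pos":[0,0,0],"dr":[0,0,0],"claw":0},{"delta_pos":[0,0,0],"dr":[0,0,0],"claw":0},{"delta_pos":[0,0,0],"dr":[0,0,0],"claw":0}]'; python3 go.py .4661 -.2779 .064
```

```text
time: 4.83
eef_pos: [0.4661, -0.279, 0.2019]
eef_rot: [[-0.953, -0.302, 0.002], [-0.302, 0.953, -0.0], [-0.002, -0.001, -1.0]]
wrist_force: [-0.6, -1.1, 0.6]
finger_gap: 0.0005
grasp_force: 0.0
t 4.8333 tool shift [-0.      0.0012  0.1379] rows 4 each [-0.      0.0003  0.0345] yaw y 107.60005358611097
```

```bash
python3 -m inch '[{"delta_pos":[0,0.001,0.035],"dr":[0,0,0],"claw":0},{"delta_pos":[0,0,0.035],"dr":[0,0,0],"claw":0},{"delta_pos":[0,0,0.035],"dr":[0,0,0],"claw":0},{"delta_pos":[0,0,0.033],"dr":[0,0,0],"claw":0},{"delta_pos":[0,0,0],"dr":[0,0,0],"claw":0},{"delta_pos":[0,0,0],"dr":[0,0,0],"claw":0}]'
python3 -m inch '[{"delta_pos":[0,-0.008,0],"dr":[0,0,0],"claw":0},{"delta_pos":[0,-0.008,0],"dr":[0,0,0],"claw":0},{"delta_pos":[0,-0.008,0],"dr":[0,0,0],"claw":0},{"delta_pos":[0,-0.008,0],"dr":[0,0,0],"claw":0},{"delta_pos":[0,0,0],"dr":[0,0,0],"claw":0},{"delta_pos":[0,0,0],"dr":[0,0,0],"claw":0}]'
python3 - <<'E'
from h import *
np.set_printoptions(precision=4,suppress=True)
for c in ["wrist","top","side"]:
    s=get_state(); f=grab_frame(c)
    for d in tip_of(c,"lever_post")[:1]: print(c,round(d["p"],2),toworld(f,d["xyz"],s))
E
```

```text
time: 5.33
eef_pos: [0.4656, -0.278, 0.0634]
eef_rot: [[-0.953, -0.302, 0.001], [-0.302, 0.953, 0.0], [-0.001, 0.0, -1.0]]
wrist_force: [0.3, -0.5, 0.3]
finger_gap: 0.0006
grasp_force: 0.0
time: 5.83
eef_pos: [0.4748, -0.31, 0.0627]
eef_rot: [[-0.954, -0.3, 0.002], [-0.3, 0.954, -0.001], [-0.001, -0.001, -1.0]]
wrist_force: [-0.4, 1.1, -0.1]
finger_gap: 0.0002
grasp_force: 0.4
wrist 0.68 [ 0.4765 -0.3259  0.074 ]
side 0.35 [0.4519 0.1694 0.0731]
```

```bash
python3 -m inch '[{"delta_pos":[0,-0.008,0],"dr":[0,0,0],"claw":0},{"delta_pos":[0,-0.008,0],"dr":[0,0,0],"claw":0},{"delta_pos":[0,-0.008,0],"dr":[0,0,0],"claw":0},{"delta_pos":[0,-0.008,0],"dr":[0,0,0],"claw":0},{"delta_pos":[0,-0.008,0],"dr":[0,0,0],"claw":0},{"delta_pos":[0,0,0],"dr":[0,0,0],"claw":0},{"delta_pos":[0,0,0],"dr":[0,0,0],"claw":0}]'
python3 - <<'E'
from h import *
np.set_printoptions(precision=4,suppress=True)
for c in ["wrist","top","side"]:
    s=get_state(); f=grab_frame(c)
    for d in tip_of(c,"lever_post")[:1]: 
        X=toworld(f,d["xyz"],s); v=X-[.5428,-.3200,0]; print(c,round(d["p"],2),X,np.linalg.norm(v[:2]),np.degrees(np.arctan2(v[1],v[0]))%360)
E
```

```text
time: 6.72
eef_pos: [0.4862, -0.3478, 0.062]
eef_rot: [[-0.954, -0.301, -0.0], [-0.301, 0.954, -0.0], [0.0, -0.0, -1.0]]
wrist_force: [-0.5, 1.1, 1.0]
finger_gap: 0.0007
grasp_force: 0.9
wrist 0.89 [ 0.4919 -0.3645  0.0744] 0.06759958648621187 221.14674803771672
top 0.59 [0.5597 0.043  0.0707] 0.36339083520329135 87.33181209661133
side 0.69 [ 0.4913 -0.3652  0.0731] 0.06853298887361553 221.2496304942935
```

```bash
for i in 1; do python3 -m inch '[{"delta_pos":[0,-0.003,0],"dr":[0,0,0],"claw":0},{"delta_pos":[0,-0.002,0],"dr":[0,0,0],"claw":0},{"delta_pos":[0,0,0],"dr":[0,0,0],"claw":0}]' | grep -E "pos|force"; done
python3 -m inch '[{"delta_pos":[0,-0.002,0],"dr":[0,0,0],"claw":0},{"delta_pos":[0,0,0],"dr":[0,0,0],"claw":0}]'| grep -E "pos|force"
python3 -m inch '[{"delta_pos":[0,-0.002,0],"dr":[0,0,0],"claw":0},{"delta_pos":[0,0,0],"dr":[0,0,0],"claw":0}]'| grep -E "pos|force"
python3 - <<'E'
from h import *
np.set_printoptions(precision=4,suppress=True)
for c in ["wrist","side"]:
    s=get_state(); f=grab_frame(c); save(f,c+"2.png")
    for d in tip_of(c,"lever_post")[:1]: 
        X=toworld(f,d["xyz"],s); v=X-[.5428,-.3200,0]; print(c,round(d["p"],2),X,np.linalg.norm(v[:2]),np.degrees(np.arctan2(v[1],v[0]))%360)
print(s["wrist_force"])
E
```

```text
eef_pos: [0.4885, -0.3516, 0.0621]
wrist_force: [0.7, 2.9, 0.7]
grasp_force: 1.2
eef_pos: [0.4888, -0.353, 0.0619]
wrist_force: [1.1, 3.8, 1.1]
grasp_force: 2.0
eef_pos: [0.4891, -0.3535, 0.0617]
wrist_force: [-0.1, 9.0, 3.5]
grasp_force: 4.2
wrist 0.84 [ 0.501  -0.3657  0.0756] 0.06188892810676891 227.53727903103078
side 0.54 [ 0.498  -0.3716  0.0761] 0.06832277336660283 229.01095003362454
[0.1458 8.2568 2.6417]
```

At the stop: the angle has turned 63° and the force has risen to 9 N. Now letting go.

```bash
python3 -m inch '[{"delta_pos":[0,0.011,0],"dr":[0,0,0],"claw":0},{"delta_pos":[0,0.011,0],"dr":[0,0,0],"claw":0},{"delta_pos":[0,0.011,0],"dr":[0,0,0],"claw":0},{"delta_pos":[0,0.011,0],"dr":[0,0,0],"claw":0},{"delta_pos":[0,0.011,0],"dr":[0,0,0],"claw":0},{"delta_pos":[0,0.011,0],"dr":[0,0,0],"claw":0},{"delta_pos":[0,0.011,0],"dr":[0,0,0],"claw":0},{"delta_pos":[0,0.005,0],"dr":[0,0,0],"claw":0}]'
python3 -m inch '[{"delta_pos":[0,0,0],"dr":[0,0,0],"claw":0},{"delta_pos":[0,0,0],"dr":[0,0,0],"claw":0},{"delta_pos":[0,0,-0.04],"dr":[0,0,0],"claw":0},{"delta_pos":[0,0,-0.04],"dr":[0,0,0],"claw":0},{"delta_pos":[0,0,-0.04],"dr":[0,0,0],"claw":0},{"delta_pos":[0,0,-0.04],"dr":[0,0,0],"claw":0},{"delta_pos":[0,0,-0.04],"dr":[0,0,0],"claw":0},{"delta_pos":[0,0,-0.04],"dr":[0,0,0],"claw":0}]' >/dev/null
python3 - <<'E'
from h import *
np.set_printoptions(precision=4,suppress=True)
for c in ["wrist","side","top"]:
    s=get_state(); f=grab_frame(c)
    for d in tip_of(c,"lever_post")[:1]: 
        X=toworld(f,d["xyz"],s); v=X-[.5428,-.3200,0]; print(c,round(d["p"],2),X,np.linalg.norm(v[:2]),np.degrees(np.arctan2(v[1],v[0]))%360)
    if c!="wrist":
        for n in ["foot_plate","carousel"]:
            for d in find_in(c,n)[:2]: print(n,d["p"],toworld(f,d["xyz"],s))
print(s["wrist_force"],s["qpos"])
# pointer/handle: bar pixels from z_map
f=grab_frame("top"); z=f["z_map"]; F=200/np.tan(np.radians(f["fov_y"])/2)
v,u=np.mgrid[0:400,0:640]; x=(u-f["cx"])/F; y=(v-f["cy"])/F
P=cv2.undistortPoints(np.stack([u,v],-1).reshape(-1,1,2).astype(float),np.array([[F,0,f["cx"]],[0,F,f["cy"]],[0,0,1.]]),np.array([f["k1"],0,0,0])).reshape(400,640,2)
W=(np.dstack([P*z[...,None],z])-np.array(f["t"]))@np.array(f["R"])
def m(c,zr,r): 
    k=(z>0)&(W[...,2]>zr[0])&(W[...,2]<zr[1])&(np.hypot(W[...,0]-c[0],W[...,1]-c[1])<r); return W[k]
b=m((.504,.105),(.185,.23),.05); print("bar",len(b),b.mean(0),"dir",np.degrees(np.arctan2(*np.linalg.svd(b[:,:2]-b[:,:2].mean(0))[2][0][::-1])))
p=m((.345,.105),(.02,.08),.05); print("pointer",len(p),p.mean(0), p[p[:,2].argmax()] if len(p) else 0)
k=(z>0)&(W[...,2]>.025)&(W[...,2]<.062)&(np.hypot(W[...,0]-.504,W[...,1]-.105)<.16)
(cx,cy),r=cv2.minEnclosingCircle(W[k][:,:2].astype(np.float32)); print("disc",cx,cy,r)
E
python3 go.py .46 .02 .37
```

```text
time: 8.47
eef_pos: [0.4638, -0.2757, 0.062]
eef_rot: [[-0.953, -0.302, -0.0], [-0.302, 0.953, 0.001], [0.0, 0.001, -1.0]]
wrist_force: [0.3, 0.2, -0.8]
finger_gap: 0.0004
grasp_force: 0.0
wrist 0.81 [ 0.4799 -0.3025  0.0729] 0.06528043797001314 164.49362220099553
side 0.61 [ 0.4812 -0.3037  0.0742] 0.06370745379412206 165.1301449641985
foot_plate 0.69 [0.4449 0.0372 0.0128]
carousel 0.68 [0.4983 0.056  0.0691]
foot_plate 0.73 [0.3552 0.1162 0.0089]
carousel 0.79 [0.5051 0.1003 0.0735]
[ 0.4116  0.4147 -0.733 ] [ -7.2134  11.7249  37.2846 103.857   -7.6543  67.0612 140.0137]
bar 179 [0.504  0.1053 0.2109] dir -140.6113269006609
pointer 153 [0.3759 0.1077 0.0632] [0.3901 0.1088 0.0762]
disc 0.3777017593383789 0.07148686051368713 0.061619680374860764
t 9.6833 tool shift [-0.0858  0.2848 -0.0689] rows 8 each [-0.0107  0.0356 -0.0086] yaw y 107.52349671510093
```

```bash
python3 -m inch '[{"delta_pos":[-0.011,0.037,-0.011],"dr":[0,0,0],"claw":0.0878},{"delta_pos":[-0.011,0.037,-0.011],"dr":[0,0,0],"claw":0.0878},{"delta_pos":[-0.011,0.037,-0.011],"dr":[0,0,0],"claw":0.0878},{"delta_pos":[-0.011,0.037,-0.011],"dr":[0,0,0],"claw":0.0878},{"delta_pos":[-0.011,0.037,-0.011],"dr":[0,0,0],"claw":0.0878},{"delta_pos":[-0.011,0.037,-0.011],"dr":[0,0,0],"claw":0.0878},{"delta_pos":[-0.011,0.037,-0.011],"dr":[0,0,0],"claw":0.0878},{"delta_pos":[-0.011,0.037,-0.011],"dr":[0,0,0],"claw":0.0878}]' >/dev/null
python3 -m inch '[{"delta_pos":[-0.026,0.026,0],"dr":[0,0,0],"claw":0.0878},{"delta_pos":[-0.026,0.026,0],"dr":[0,0,0],"claw":0.0878},{"delta_pos":[-0.026,0.026,0],"dr":[0,0,0],"claw":0.0878},{"delta_pos":[0,0,0],"dr":[0,0,0],"claw":0.0878},{"delta_pos":[0,0,0],"dr":[0,0,0],"claw":0.0878},{"delta_pos":[0,0,0],"dr":[0,0,0],"claw":0.0878}]'
cat > meas.py <<'E'
from h import *
np.set_printoptions(precision=4,suppress=True)
def run(name):
    s=get_state(); f=grab_frame("wrist"); save(f,name)
    for n in ["foot_plate","carousel_handle","mill","spice_jar","sprinkle_jar","short_jar"]:
        for d in tip_of("wrist",n)[:2]:
            if d["p"]>.3: print(n,round(d["p"],2),toworld(f,d["xyz"],s))
    z=f["z_map"]; F=200/np.tan(np.radians(f["fov_y"])/2); v,u=np.mgrid[0:400,0:640]
    P=cv2.undistortPoints(np.stack([u,v],-1).reshape(-1,1,2).astype(float),np.array([[F,0,f["cx"]],[0,F,f["cy"]],[0,0,1.]]),np.array([f["k1"],0,0,0])).reshape(400,640,2)
    T=np.array(f["T_tool_cam"]); C=np.dstack([P*z[...,None],z])
    W=(C@T[:3,:3].T+T[:3,3])@np.array(s["eef_rot"]).T+np.array(s["eef_pos"])
    r=np.hypot(W[...,0]-.504,W[...,1]-.105); k=z>0
    q=W[k&(r>.14)&(r<.18)&(W[...,0]<.40)&(abs(W[...,1]-.105)<.08)&(W[...,2]>.02)&(W[...,2]<.08)]
    print("pointer",len(q),q.mean(0) if len(q) else 0, np.median(q[q[:,2]>.05],0) if len(q) else 0)
    b=W[k&(r<.05)&(W[...,2]>.2)&(W[...,2]<.225)]
    if len(b)>20: print("bar",len(b),b.mean(0),cv2.minAreaRect(b[:,:2].astype(np.float32)*1000))
    k&=(W[...,2]>.03)&(W[...,2]<.066)&(r>.1)&(r<.14)
    y=f["image"].astype(int); e=k&(y[...,0]-y[...,2]>70)&(r>.11)
    p=W[e]; A=np.c_[2*p[:,:2],np.ones(len(p))]; c=np.linalg.lstsq(A,(p[:,:2]**2).sum(1),rcond=None)[0]; print("circle fit",len(p),c[:2],np.sqrt(c[2]+c[:2]@c[:2]))
E
python3 -c "from meas import *; run('w3.png')"
```

```text
time: 10.85
eef_pos: [0.5096, 0.1283, 0.3894]
eef_rot: [[-0.954, -0.301, -0.001], [-0.301, 0.954, -0.001], [0.002, -0.001, -1.0]]
wrist_force: [0.0, -0.7, 0.8]
finger_gap: 0.0872
grasp_force: 0.0
carousel_handle 0.93 [0.506  0.1108 0.2009]
spice_jar 0.71 [0.5733 0.1575 0.0718]
spice_jar 0.47 [0.5096 0.1081 0.0099]
sprinkle_jar 0.96 [ 0.4379 -0.1367  0.0007]
sprinkle_jar 0.88 [0.4384 0.0509 0.0732]
short_jar 0.84 [0.4515 0.1765 0.0702]
pointer 171 [0.3508 0.117  0.0441] [0.3491 0.1172 0.0625]
bar 1103 [0.5029 0.1052 0.2113] ((504.6941223144531, 105.60283660888672), (69.61570739746094, 16.271358489990234), 39.55667495727539)
circle fit 90 [0.5047 0.1058] 0.129298405848431
```

View pics/w3.png

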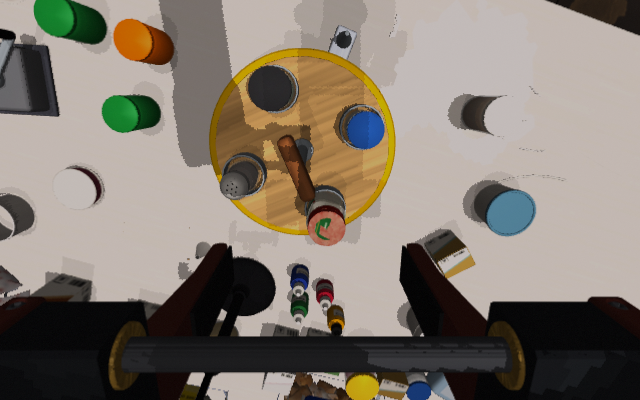

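The wrist picture shows the mill's perforated dome at (235,185), the spice jar at (325,222), the sprinkle jar at (273,90), the short jar at (362,125) and the pointer at (342,40). The carousel axis is at about (0.5046, 0.1056), the front at 175.8°, the mill at −50.4° and the bar at 39.6°, so the plate must turn about −134°.

```bash
python3 -m inch '[{"delta_pos":[0,0,0.02],"dr":[0,0,-5.5],"claw":0.0878},{"delta_pos":[0,0,0.02],"dr":[0,0,-5.5],"claw":0.0878},{"delta_pos":[0,0,0.02],"dr":[0,0,-5.5],"claw":0.0878},{"delta_pos":[0,0,0.02],"dr":[0,0,-5.5],"claw":0.0878},{"delta_pos":[0,0,0],"dr":[0,0,0],"claw":0.0878},{"delta_pos":[0,0,0],"dr":[0,0,0],"claw":0.0878}]'
python3 go.py .5046 .1056 .25; python3 -c "from h import *; print(get_state()['qpos'])"
```

```text
time: 11.7
eef_pos: [0.5093, 0.1287, 0.3098]
eef_rot: [[-0.773, -0.634, -0.002], [-0.634, 0.773, -0.001], [0.002, 0.0, -1.0]]
wrist_force: [-0.9, -0.5, 0.3]
finger_gap: 0.0877
grasp_force: 0.0
t 11.7 tool shift [ 0.0182 -0.0149  0.0598] rows 2 each [ 0.0091 -0.0075  0.0299] yaw y 129.3491195851956
[-34.15499356   8.62083951  14.95399452 103.87958732  -2.38625355
  67.89984806 110.88853215]
```

```bash
python3 -m inch '[{"delta_pos":[0.0091,-0.0075,0.03],"dr":[0,0,0],"claw":0.0878},{"delta_pos":[0.0091,-0.0075,0.03],"dr":[0,0,0],"claw":0.0878},{"delta_pos":[0,0,0],"dr":[0,0,0],"claw":0.0878},{"delta_pos":[0,0,0.022],"dr":[0,0,0],"claw":0.0878},{"delta_pos":[0,0,0.022],"dr":[0,0,0],"claw":0.0878},{"delta_pos":[0,0,0.022],"dr":[0,0,0],"claw":0.0878},{"delta_pos":[0,0,0],"dr":[0,0,0],"claw":0.0878},{"delta_pos":[0,0,0],"dr":[0,0,0],"claw":0.0878}]'; python3 go.py .5046 .1056 .184
```

```text
time: 12.37
eef_pos: [0.5061, 0.1067, 0.1855]
eef_rot: [[-0.772, -0.636, 0.0], [-0.636, 0.772, 0.0], [-0.0, -0.0, -1.0]]
wrist_force: [0.2, -0.4, 0.7]
finger_gap: 0.088
grasp_force: 0.0
t 12.3667 tool shift [0.0018 0.0001 0.0015] rows 1 each [0.0018 0.0001 0.0015] yaw y 129.48078885052445
```

```bash
python3 -m inch '[{"delta_pos":[0.001,0,0],"dr":[0,0,0],"claw":0.06},{"delta_pos":[0,0,0],"dr":[0,0,0],"claw":0.04},{"delta_pos":[0,0,0],"dr":[0,0,0],"claw":0.03},{"delta_pos":[0,0,0],"dr":[0,0,0],"claw":0.024},{"delta_pos":[0,0,0],"dr":[0,0,0],"claw":0.02},{"delta_pos":[0,0,0],"dr":[0,0,0],"claw":0.01},{"delta_pos":[0,0,0],"dr":[0,0,0],"claw":0.0},{"delta_pos":[0,0,0],"dr":[0,0,0],"claw":0}]'
python3 -m inch '[{"delta_pos":[0,0,0],"dr":[0,0,0],"claw":0},{"delta_pos":[0,0,0],"dr":[0,0,0],"claw":0},{"delta_pos":[0,0,0],"dr":[0,0,0.5],"claw":0},{"delta_pos":[0,0,0],"dr":[0,0,1],"claw":0},{"delta_pos":[0,0,0],"dr":[0,0,1.5],"claw":0},{"delta_pos":[0,0,0],"dr":[0,0,2],"claw":0},{"delta_pos":[0,0,0],"dr":[0,0,2.5],"claw":0},{"delta_pos":[0,0,0],"dr":[0,0,3],"claw":0}]'; python3 go.py .5046 .1056 .184
```

```text
time: 13.03
eef_pos: [0.5045, 0.1054, 0.1841]
eef_rot: [[-0.771, -0.637, -0.0], [-0.637, 0.771, 0.0], [0.0, 0.0, -1.0]]
wrist_force: [0.3, -0.6, -0.4]
finger_gap: 0.0381
grasp_force: 0.0
time: 13.7
eef_pos: [0.5048, 0.105, 0.184]
eef_rot: [[-0.876, -0.482, 0.0], [-0.482, 0.876, -0.0], [-0.0, -0.0, -1.0]]
wrist_force: [2.1, -0.8, -1.7]
finger_gap: 0.0161
grasp_force: 30.0
t 13.7 tool shift [-0.0001  0.0006  0.    ] rows 1 each [-0.0001  0.0006  0.    ] yaw y 118.81227087385939
```

```bash
python3 -m inch '[{"delta_pos":[0,0,0],"dr":[0,0,3],"claw":0},{"delta_pos":[0,0,0],"dr":[0,0,3],"claw":0},{"delta_pos":[0,0,0],"dr":[0,0,3],"claw":0},{"delta_pos":[0,0,0],"dr":[0,0,3],"claw":0},{"delta_pos":[0,0,0],"dr":[0,0,3],"claw":0},{"delta_pos":[0,0,0],"dr":[0,0,3],"claw":0},{"delta_pos":[0,0,0],"dr":[0,0,3],"claw":0},{"delta_pos":[0,0,0],"dr":[0,0,3],"claw":0}]' | grep -E "pos|force"
python3 -m inch '[{"delta_pos":[0,0,0],"dr":[0,0,3],"claw":0},{"delta_pos":[0,0,0],"dr":[0,0,3],"claw":0},{"delta_pos":[0,0,0],"dr":[0,0,3],"claw":0},{"delta_pos":[0,0,0],"dr":[0,0,3],"claw":0},{"delta_pos":[0,0,0],"dr":[0,0,3],"claw":0},{"delta_pos":[0,0,0],"dr":[0,0,3],"claw":0},{"delta_pos":[0,0,0],"dr":[0,0,3],"claw":0},{"delta_pos":[0,0,0],"dr":[0,0,3],"claw":0}]' | grep -E "pos|force"
python3 -m inch '[{"delta_pos":[0,0,0],"dr":[0,0,3],"claw":0},{"delta_pos":[0,0,0],"dr":[0,0,3],"claw":0},{"delta_pos":[0,0,0],"dr":[0,0,3],"claw":0},{"delta_pos":[0,0,0],"dr":[0,0,3],"claw":0},{"delta_pos":[0,0,0],"dr":[0,0,3],"claw":0},{"delta_pos":[0,0,0],"dr":[0,0,2],"claw":0},{"delta_pos":[0,0,0],"dr":[0,0,1],"claw":0},{"delta_pos":[0,0,0],"dr":[0,0,0],"claw":0}]' | grep -E "pos|force"
python3 go.py .5046 .1056 .184
python3 - <<'E'
from h import *
np.set_printoptions(precision=4,suppress=True)
for c in ["top","side"]:
    f=grab_frame(c); save(f,c+"4.png")
    for n in ["mill","spice_jar","sprinkle_jar","short_jar"]:
        for d in tip_of(c,n)[:3]:
            X=toworld(f,d["xyz"]); v=X-[.5046,.1056,0]
            if np.hypot(*v[:2])<.12: print(c,n,round(d["p"],2),X,np.degrees(np.arctan2(v[1],v[0])))
print(get_state()["qpos"])
E
```

```text
eef_pos: [0.5047, 0.1054, 0.184]
wrist_force: [1.9, -0.8, -2.0]
grasp_force: 30.0
eef_pos: [0.5048, 0.1057, 0.184]
wrist_force: [1.6, -0.5, -2.3]
grasp_force: 30.0
eef_pos: [0.5049, 0.106, 0.184]
wrist_force: [3.1, 2.4, -3.9]
grasp_force: 30.0
t 15.7 tool shift [ 0.     -0.0005  0.    ] rows 1 each [ 0.     -0.0005  0.    ] yaw y 53.00377359508542
top mill 0.59 [0.4521 0.0401 0.0708] -128.7107128472961
top spice_jar 0.54 [0.574  0.0543 0.0777] -36.46267903302109
side mill 0.67 [0.4546 0.0381 0.072 ] -126.52169276177976
side mill 0.64 [0.5079 0.1054 0.1996] -4.015110970500455
side spice_jar 0.56 [0.5751 0.0528 0.074 ] -36.79476739469289
side sprinkle_jar 0.74 [0.4351 0.1568 0.0745] 143.6253315361052
side short_jar 0.65 [0.5589 0.1757 0.0737] 52.269217710736456
[-43.1131  15.9811  29.1838 114.6122  -9.8783  51.7051  44.3533]
```

```bash
python3 -m inch '[{"delta_pos":[0,0,0],"dr":[0,0,1],"claw":0},{"delta_pos":[0,0,0],"dr":[0,0,2],"claw":0},{"delta_pos":[0,0,0],"dr":[0,0,3],"claw":0},{"delta_pos":[0,0,0],"dr":[0,0,3],"claw":0},{"delta_pos":[0,0,0],"dr":[0,0,3],"claw":0},{"delta_pos":[0,0,0],"dr":[0,0,3],"claw":0},{"delta_pos":[0,0,0],"dr":[0,0,3],"claw":0},{"delta_pos":[0,0,0],"dr":[0,0,3],"claw":0}]' | grep -E "pos|force"
python3 -m inch '[{"delta_pos":[0,0,0],"dr":[0,0,3],"claw":0},{"delta_pos":[0,0,0],"dr":[0,0,3],"claw":0},{"delta_pos":[0,0,0],"dr":[0,0,3],"claw":0},{"delta_pos":[0,0,0],"dr":[0,0,3],"claw":0},{"delta_pos":[0,0,0],"dr":[0,0,3],"claw":0},{"delta_pos":[0,0,0],"dr":[0,0,3],"claw":0},{"delta_pos":[0,0,0],"dr":[0,0,3],"claw":0},{"delta_pos":[0,0,0],"dr":[0,0,3],"claw":0}]' | grep -E "pos|force"
python3 -m inch '[{"delta_pos":[0,0,0],"dr":[0,0,3],"claw":0},{"delta_pos":[0,0,0],"dr":[0,0,3],"claw":0},{"delta_pos":[0,0,0],"dr":[0,0,3],"claw":0},{"delta_pos":[0,0,0],"dr":[0,0,2],"claw":0},{"delta_pos":[0,0,0],"dr":[0,0,1],"claw":0},{"delta_pos":[0,0,0],"dr":[0,0,0],"claw":0},{"delta_pos":[0,0,0],"dr":[0,0,0],"claw":0},{"delta_pos":[0,0,0],"dr":[0,0,0],"claw":0}]' | grep -E "pos|force"
python3 go.py .5046 .1056 .184
python3 - <<'E'
from h import *
np.set_printoptions(precision=4,suppress=True)
for c in ["top","side"]:
    f=grab_frame(c); save(f,c+"5.png",(220,140,420,290),4)
    for n in ["mill","spice_jar","sprinkle_jar","short_jar","lever_post"]:
        for d in tip_of(c,n)[:3]:
            X=toworld(f,d["xyz"]); v=X-[.5046,.1056,0]
            if n[0]=="l" or np.hypot(*v[:2])<.12: print(c,n,round(d["p"],2),X,np.degrees(np.arctan2(v[1],v[0])))
print(get_state()["qpos"])
E
```

```text
eef_pos: [0.5052, 0.1062, 0.184]
wrist_force: [5.2, 3.6, -7.6]
grasp_force: 30.0
eef_pos: [0.5055, 0.1063, 0.1841]
wrist_force: [7.9, 3.5, -8.5]
grasp_force: 30.0
eef_pos: [0.5057, 0.1063, 0.1841]
wrist_force: [8.5, 3.7, -9.0]
grasp_force: 30.0
t 18.2 tool shift [-0.0008 -0.0011  0.    ] rows 1 each [-0.0008 -0.0011  0.    ] yaw y -3.8981481896582015
top spice_jar 0.58 [0.5018 0.0247 0.0768] -91.97683278925899
top lever_post 0.67 [ 0.4799 -0.3023  0.0716] -93.46998317169664
side mill 0.68 [0.4216 0.1112 0.0744] 176.12069512082314
side spice_jar 0.76 [0.5012 0.019  0.0728] -92.22564604074901
side lever_post 0.68 [ 0.4816 -0.3036  0.0751] -93.21083403332155
[-52.7392  17.9015  41.4611 115.0997 -14.9629  52.0847  -7.2963]
```

View pics/side5.png

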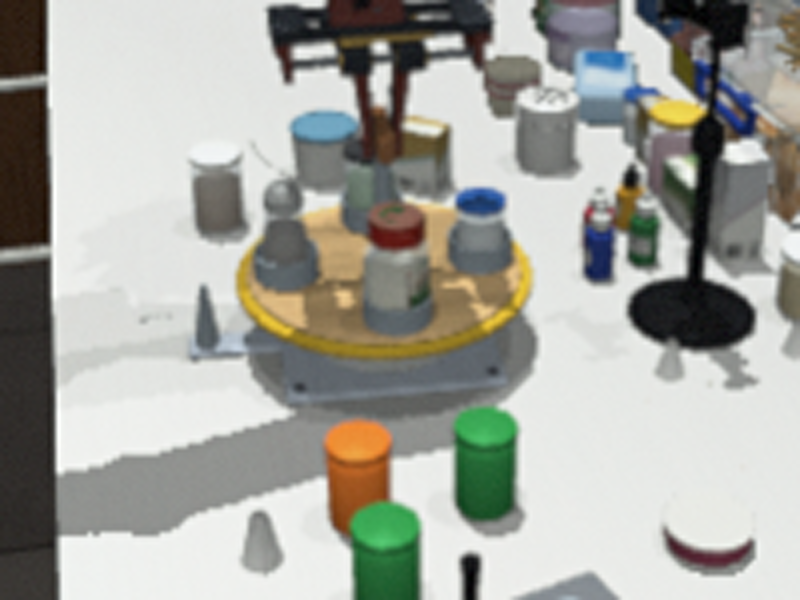

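The picture shows the mill at crop (285,235), behind the pointer at (205,315). All the jars are upright, the bar is gripped at 30 N and the lever is home. The mill measures 176.1° against 175.8° for the front.

```bash
python3 -m inch '[{"delta_pos":[0,0,0],"dr":[0,0,0],"claw":0},{"delta_pos":[0,0,0],"dr":[0,0,0],"claw":0},{"delta_pos":[0,0,0],"dr":[0,0,0],"claw":0},{"delta_pos":[0,0,0],"dr":[0,0,0],"claw":0}]'; python3 -c "from station import *; print(sign_off())"
```

```text
time: 19.13
eef_pos: [0.5057, 0.1063, 0.1841]
eef_rot: [[0.068, 0.998, 0.003], [0.998, -0.068, 0.001], [0.001, 0.003, -1.0]]
wrist_force: [8.1, 2.7, -10.2]
finger_gap: 0.0161
grasp_force: 30.0
the job is handed in; nothing more can be done
None
```

The job is handed in at about 19 s, with no verdict returned: I swung the tally lever to its stop and it sprang back home, and the mill now stands behind the pointer (176.1° measured, front 175.8°) with the bar handle gripped at 30 N.

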